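# Release the latched key on the tester

### The arm

A 6-joint arm with a two-finger parallel gripper is mounted at the origin on the work surface. World frame = base frame: x ahead of the robot, y to its left, z up, the work surface at z = 0. Lengths are in m, angles in rad, forces in N, time in s.
With the tool pointing down it reaches from about 0.35 to 0.775 m from the base axis. Payload 7.3 kg.
Tool frame: the origin (TCP) lies on the centre line of the jaws, within the pads' length; the fingertips stand 17 mm ahead of it and the grasp point (between the pads) lies 2 mm behind it (robot.tcp_to_tips is the distance from the TCP to the fingertips, in m); z points along the fingers, y is the line along which they close (so a half turn about z gives the same grasp; the last joint's range is limited). The gripper opens to 92 mm and grips with 3 to 60 N. Pads are 19 mm wide; open, the fingers measure 130 mm over their backs; the gripper's body (75 mm by 190 mm) begins 47 mm behind the grasp point.
Start: joints at [1.052, 0.342, 1.524, -0, 1.275, -0.146], TCP at [0.191, 0.489, 0.244] pointing down, gripper open.
Joint ranges: [-2.53, 2.53], [-0.77, 2.02], [0.04, 2.7], [-1, 4.14], [0.28, 2.66], [-3.11, 3.11]. Speed limits (rad/s): [2.57, 2.57, 3.14, 3.14, 3.14, 3.14].

### API

Orientations are given as [roll, pitch, yaw] about the fixed x, y, z axes, in that order (R = Rz(yaw) Ry(pitch) Rx(roll)).
In Python, from cell import robot gives the robot as it stands. The module is installed in compiled form; this text tells all that it offers.
- The arm moves only by the tool carry_out, never from a script. Its argument "commands" is a list of rows, each a list of 3 entries, a list of its own where there are three numbers: the shift along the tool's x, y, z in m, then the turn about the tool's z in rad, then the opening, from 0 (shut) to 1 (fully open). In form: [[[dx, dy, dz], yaw, claw], ...]. A call has 1 to 20 rows; each row shifts and turns the commanded pose from where the row before left it, along the tool's axes as they then stand; what a row does not reach is not made up. A row lasts 1/8 s, in which the tool goes at most 62.5 mm and 10.7 degrees, less where a joint would pass 70% of its speed; a pose out of reach is approached as far as the arm can. A call is refused whole if a number of a shift passes 0.0625 or a number of a turn 0.188, either way. A call with a gripper value outside its range is refused whole. The fingers move at their own pace and stop on an object; "newtons" is the grip in N (left out, the last holds). Time passes only in rows, so rows that do not move let the fingers close. It gives the time, the measured TCP pose, the force, the opening and the grip force at its end, in the units of the state.
- robot.observe(): the state, without advancing time (a new reading comes with each control period).
- robot.read_camera(name): name is "side" or "top" or "wrist"; returns a dict with "pixels" (420x560x3 uint8, red, green, blue), "fx", "fy", "cx", "cy" (pixels), "view" (4x4, takes a point from world to camera coordinates); the wrist camera has in their place "T_tool_cam" (4x4, takes a point from camera to tool coordinates, whose origin is the TCP and whose axes are the flange's). Camera axes: x right, y up, looking along -z (the intrinsics and any distortion apply to the point x, -y, -z); pixel columns grow to the right and rows downward; lengths in m; the calibration is good to about 2 mm. The wrist camera is an equidistant fisheye: a pixel r from the principal point sees the ray r / f radians off the axis. A picture is of the moment at which its call begins: read the wrist's pose just before it. There is no depth.
- robot.hand_in(): hands the job in; it is judged then, once.
Trained networks look in a picture, given as the dict that the camera call returned (one of the last four; its "shot" number tells which), for a name from the list of things; names that differ only in an ending like _2 or _b are one class to them, and where a whole thing is asked for, a point or a joint stands for the part that bears it (a point fixed in the world has none). Each returns a list of dicts, best first, with "p" (0 to 1); they miss things now and then, are a little off and sometimes report something else, mostly with a low value. They report only what shows in the picture. A call takes as long as a camera call.
- robot.find_in(picture, name): "at" ([column, row] in pixels, amid what is visible of it).
- robot.tip_of(picture, name): "at" ([column, row] in pixels: a listed point, or the origin of a listed thing).
The state is a dict: "time": time; "qpos": joint angles; "qvel": joint speeds; "joint_efforts": joint torques, N m; "tool_pos": TCP position; "tool_rot": TCP orientation; "contact_force": force on the tool from outside, world axes, zero at the start; "torque": the same for the moment, N m; "opening": finger opening in m; "grip_force": force on a finger pad.
Only numpy, scipy, OpenCV 4.12 (cv2) and the standard library are available. Lean on these libraries where they do the work, as an engineer would, in place of code of your own. Each camera call takes 0.05 s, during which the arm holds its last target. There are 200 camera calls.

### The job

One of the four look-alike push-push keys on the bench tester was left latched, sitting a little lower than the rest: find it by tapping the keys lightly with the fingertips, then press it fully home and let go so that it springs back up. Never press any of the other three far enough to latch, so that all four keys end up standing up, and leave the loose parts round about where they are.

Things in the scene. Friction and masses are not known exactly. Their poses are not given: they have to be found in the camera images.
- tester: Grey bench tester, fixed, 150 mm deep (its x) by 310 mm wide (its y), on the table; origin under its centre. Its flat deck is 40 mm high and carries the row of four keys, which runs along its y, 22 mm towards -x of its centre. Along its +x edge a rear housing, 40 mm deep (32 to 72 mm from the centre), rises to 62 mm, with a spool nest on it whose top is 78 mm high, on the y = +60 mm line.
- place_1 (a point): Key row, first place, at the +y end (places are 48 mm apart): the centre of the top face of a key standing there fully up, 56 mm above the table. The point is fixed to the tester and does not go down with the key. All four keys are alike: square grey caps, 26 x 26 mm, with a 34 mm black seat 3 mm high round the foot, their top 16 mm above the deck when up, 11 mm when latched, 7 mm when bottomed.
- place_2 (a point): Key row, second place (places are 48 mm apart): the centre of the top face of a key standing there fully up, 56 mm above the table. The point is fixed to the tester and does not go down with the key. All four keys are alike: square grey caps, 26 x 26 mm, with a 34 mm black seat 3 mm high round the foot, their top 16 mm above the deck when up, 11 mm when latched, 7 mm when bottomed.
- place_3 (a point): Key row, third place (places are 48 mm apart): the centre of the top face of a key standing there fully up, 56 mm above the table. The point is fixed to the tester and does not go down with the key. All four keys are alike: square grey caps, 26 x 26 mm, with a 34 mm black seat 3 mm high round the foot, their top 16 mm above the deck when up, 11 mm when latched, 7 mm when bottomed.
- place_4 (a point): Key row, fourth place, at the -y end (places are 48 mm apart): the centre of the top face of a key standing there fully up, 56 mm above the table. The point is fixed to the tester and does not go down with the key. All four keys are alike: square grey caps, 26 x 26 mm, with a 34 mm black seat 3 mm high round the foot, their top 16 mm above the deck when up, 11 mm when latched, 7 mm when bottomed.
- latched_key (a joint): Travel of the key that starts latched (its place in the row differs each time). 0 = fully up, growing as it goes down (m): 0.005 latched, 0.009 bottomed; the latch works at about 0.0072. It needs about 4 N to move from its latched depth and 5 N at the bottom; pressed home and let go, it springs fully up; let go before the latch has worked, it comes back to its latched depth.
- free_key_1 (a joint): Travel of one of the three keys that start up (place in the row differs each time). 0 = fully up, growing as it goes down (m): 0.005 latched, 0.009 bottomed; the latch works at about 0.0072. It begins to give at about 2.5 N, so a touch lighter than that leaves it up, and needs about 5 N at the bottom; let go before the latch has worked it springs back up, pressed home and let go it stays latched.
- free_key_2 (a joint): Travel of one of the three keys that start up (place in the row differs each time). 0 = fully up, growing as it goes down (m): 0.005 latched, 0.009 bottomed; the latch works at about 0.0072. It begins to give at about 2.5 N, so a touch lighter than that leaves it up, and needs about 5 N at the bottom; let go before the latch has worked it springs back up, pressed home and let go it stays latched.
- free_key_3 (a joint): Travel of one of the three keys that start up (place in the row differs each time). 0 = fully up, growing as it goes down (m): 0.005 latched, 0.009 bottomed; the latch works at about 0.0072. It begins to give at about 2.5 N, so a touch lighter than that leaves it up, and needs about 5 N at the bottom; let go before the latch has worked it springs back up, pressed home and let go it stays latched.
- spool_1: Loose black plastic spool, 44 mm across, 24 mm high, on the tester's deck by the +y end of the row, origin under its centre. Leave alone.
- spool_2: Loose black plastic spool like the other, on the table in front of the tester (-x side). Leave alone.
- disc: Loose black plastic disc with a hub, 60 mm across, 14 mm high, on the table behind the tester. Leave alone.
- clamp: Loose copper clamp block, 30 x 55 x 25 mm, on the table behind the tester. Leave alone.
- can: Loose open blue can, 100 mm across, 120 mm high, on the table to the +y side. Leave alone.
- driver: Loose screwdriver with a black handle, lying on the table to the -y side. Leave alone.
- hex_key: Loose steel hex key, 80 mm long, 6 mm thick, lying in front of the tester (-x side). Leave alone.

How it is judged:
On the way:
1. the latched key is pressed home past its latch point (value of joint latched_key above 0.007 m).
At the end, for the whole second after the job is handed in: All four keys stand up, each within 1.5 mm of its top position (value of joint each of latched_key, free_key_1, free_key_2, free_key_3 below 0.0015 m); the robot touches nothing.
It fails at once if one of the other three keys is pressed down so far that it latches (more than 7 mm) (value of joint any of free_key_1, free_key_2, free_key_3 above 0.007 m).
It fails at once if a loose part is shifted by more than 20 mm, lifted or carried (distance of any of spool_1, spool_2, disc, clamp, can, driver, hex_key from where it was at the start of the episode above 0.02 m).
It also fails if it takes over 42 s, if anything falls off the work surface, if the arm or the gripper's body presses on something with over 40 N, if the wrist force passes 120 N, or if a joint passes its speed limit or range.

## Working session

There is one attempt and no reset: what is moved stays moved. The work goes in short steps, Python scripts to look and compute and a tool call to move; the robot and the scene stay as the last step left them, time stands still between calls to the robot, and variables do not carry over. Pictures are saved under pics/ and viewed, at most 10 in all, crops included, and the job is handed in when it is done.

Besides the shell and the picture viewer there is one more tool, called after "Call:" as name(argument=value, ...), one argument or row to a line, values as JSON. carry_out: Moves the arm, as the interface text tells. Its arguments: {"type":"object","properties":{"commands":{"type":"array"},"newtons":{"type":"number"}},"required":["commands"]}

```bash
mkdir -p pics; cat > h.py <<'E'
from cell import robot
import numpy as np, cv2
def ray(p,uv):
    V=np.array(p["view"]);R=V[:3,:3];c=-R.T@V[:3,3]
    d=R.T@np.array([(uv[0]-p["cx"])/p["fx"],-(uv[1]-p["cy"])/p["fy"],-1.]);return c,d
def onz(p,uv,z):
    c,d=ray(p,uv);return c+d*(z-c[2])/d[2]
def save(p,n): cv2.imwrite("pics/"+n,cv2.cvtColor(p["pixels"],cv2.COLOR_RGB2BGR))
E
python3 - <<'E'
from h import *
s=robot.observe();print(s)
for n in("top","side"):
    p=robot.read_camera(n);save(p,n+"1.png");print(n,[k for k in p if k!="pixels"])
    for w,z in(("tester",0),("place_1",.056),("place_2",.056),("place_3",.056),("place_4",.056),("spool_1",.04),("can",0)):
        for r in robot.tip_of(p,w)[:4]: print(w,np.round(r["at"],1),round(r["p"],2),np.round(onz(p,r["at"],z),4))
E
```

```text
{'time': 0.0, 'qpos': array([ 1.05196616e+00,  3.42725554e-01,  1.52502437e+00,  1.73455280e-06,
        1.27540650e+00, -1.45991216e-01]), 'qvel': array([ 7.27095596e-04, -4.42444308e-04, -1.68084468e-04,  2.42841769e-04,
       -4.90811092e-04, -9.56705108e-05]), 'joint_efforts': array([ 4.14915803e-04, -4.31251752e+01, -2.44209212e+01,  7.19240773e-02,
        5.60950523e-02, -1.06978807e-04]), 'tool_pos': array([0.19101741, 0.48860112, 0.24304092]), 'tool_rot': array([-3.14004577e+00, -2.29126722e-04,  2.76875302e+00]), 'contact_force': array([ 0.80777467, -0.51955787,  0.12836385]), 'torque': array([-0.02669572,  0.03489017, -0.00746269]), 'grip_force': 0.0, 'opening': 0.09191952922544477}
top ['fx', 'fy', 'cx', 'cy', 'view', 'shot']
place_1 [267.3 239.4] 0.74 [0.4903 0.0282 0.056 ]
place_1 [230.4 239.4] 0.69 [0.4926 0.1219 0.056 ]
place_1 [209.6 240.1] 0.67 [0.4921 0.1747 0.056 ]
place_2 [267.3 239.4] 0.74 [0.4903 0.0282 0.056 ]
place_2 [230.4 239.4] 0.69 [0.4926 0.1219 0.056 ]
place_2 [209.6 240.1] 0.67 [0.4921 0.1747 0.056 ]
place_3 [267.3 239.4] 0.74 [0.4903 0.0282 0.056 ]
p
[... 780 characters left out ...]
56 ]
place_2 [285.5 281.3] 0.89 [0.4968 0.1727 0.056 ]
place_2 [288.4 264.2] 0.88 [0.4994 0.1272 0.056 ]
place_2 [293.2 246.6] 0.88 [0.498  0.0758 0.056 ]
place_3 [299.1 230.9] 0.97 [0.4929 0.0255 0.056 ]
place_3 [285.5 281.3] 0.89 [0.4968 0.1727 0.056 ]
place_3 [288.4 264.2] 0.88 [0.4994 0.1272 0.056 ]
place_3 [293.2 246.6] 0.88 [0.498  0.0758 0.056 ]
place_4 [299.1 230.9] 0.97 [0.4929 0.0255 0.056 ]
place_4 [285.5 281.3] 0.89 [0.4968 0.1727 0.056 ]
place_4 [288.4 264.2] 0.88 [0.4994 0.1272 0.056 ]
place_4 [293.2 246.6] 0.88 [0.498  0.0758 0.056 ]
spool_1 [281.9 305.9] 0.91 [0.4935 0.2243 0.04  ]
spool_1 [327.  298.6] 0.54 [0.4011 0.185  0.04  ]
can [249.2 404.3] 0.75 [0.5149 0.4174 0.    ]
```

View pics/top1.png

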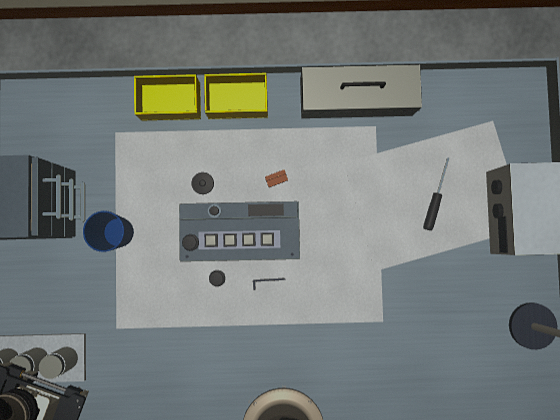

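View pics/side1.png

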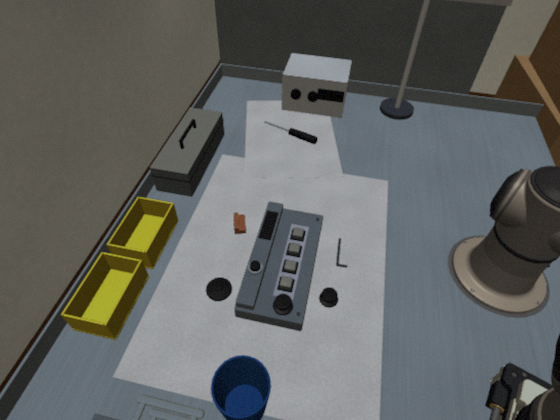

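The row runs along world y at x≈0.495, with keys at about y = 0.173, 0.125, 0.077 and 0.028. In the top view they sit at columns 210–267, row 240, and the spool is at (190, 241). I'll move above the row with the gripper shut.

Call:
carry_out(
  commands=[
    [[0,0,0],-0.124,0],
    [[0,0,0],-0.124,0],
    [[0,0,0],-0.125,0],
    [[-0.025,-0.032,0],0,0],
    [[-0.025,-0.032,0],0,0],
    [[-0.025,-0.032,0],0,0],
    [[-0.025,-0.032,0],0,0],
    [[-0.025,-0.032,0],0,0],
    [[-0.025,-0.032,0],0,0],
    [[-0.025,-0.032,0],0,0],
    [[-0.025,-0.032,0],0,0],
    [[-0.025,-0.032,0],0,0],
    [[-0.025,-0.032,0],0,0],
    [[-0.025,-0.032,0],0,0],
    [[-0.025,-0.032,0],0,0],
    [[0,0,0],0,0],
    [[0,0,0],0,0],
  ],
  newtons=20,
)

```text
time: 2.92
tool_pos: [0.4909, 0.1053, 0.2436]
tool_rot: [3.141, -0.001, 3.141]
contact_force: [-0.1, 0.5, -0.1]
opening: 0.0004
grip_force: 0.0
```

```bash
cat >> h.py <<'E'
from scipy.spatial.transform import Rotation as Ro
def wr(p,s,uv,z):
    T=np.array(p["T_tool_cam"]);dx,dy=uv[0]-p["cx"],uv[1]-p["cy"];r=np.hypot(dx,dy);t=r/p["fx"]
    d=np.array([np.sin(t)*dx/r,-np.sin(t)*dy/r,-np.cos(t)])
    R=Ro.from_euler("xyz",s["tool_rot"]).as_matrix()
    c=s["tool_pos"]+R@T[:3,3];d=R@T[:3,:3]@d
    return c+d*(z-c[2])/d[2]
E
python3 - <<'E'
from h import *
s=robot.observe();p=robot.read_camera("wrist");save(p,"w1.png");print(s["tool_pos"],s["tool_rot"],s["opening"],s["contact_force"])
for w,z in(("place_1",.056),("spool_1",.04)):
    for r in robot.tip_of(p,w)[:5]: print(w,np.round(r["at"],1),round(r["p"],2),np.round(wr(p,s,r["at"],z),4))
E
```

```text
[0.49087424 0.10525686 0.24357083] [ 3.14117376e+00 -6.76717860e-04  3.14133453e+00] 0.000377790534139707 [-0.12623164  0.4779192  -0.14629458]
place_1 [292.8 185.4] 0.8 [0.492  0.1216 0.056 ]
place_1 [249.9 189. ] 0.8 [0.4958 0.077  0.056 ]
place_1 [340.5 194. ] 0.62 [0.501  0.1723 0.056 ]
place_1 [205.1 188.1] 0.62 [0.4946 0.0294 0.056 ]
place_1 [384.5 183.8] 0.43 [0.4895 0.2207 0.056 ]
spool_1 [330.4  97.6] 0.75 [0.3999 0.1616 0.04  ]
spool_1 [385.3 184.4] 0.62 [0.4934 0.2273 0.04  ]
```

View pics/w1.png

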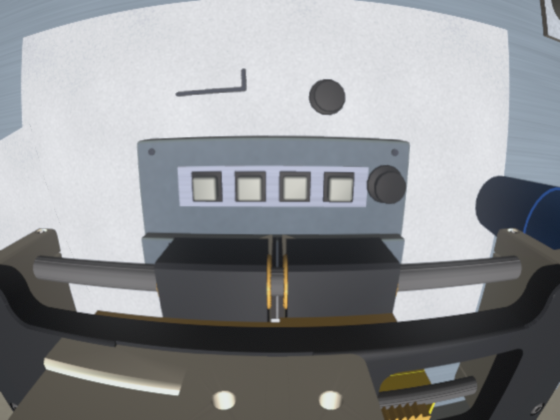

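The wrist view shows four keys at columns 205, 250, 293 and 340, row ~187, and the spool at (385, 184). All cameras agree: keys at y ≈ 0.173, 0.125, 0.077 and 0.029, x ≈ 0.495. I'll tap place 2 with the tips at 53.5 mm. That's only 2.5 mm into a key that stands up.

Call:
carry_out(
  commands=[
    [[-0.004,0.02,0.03],0,0],
    [[0,0,0.04],0,0],
    [[0,0,0.04],0,0],
    [[0,0,0.04],0,0],
    [[0,0,0.01],0,0],
    [[0,0,0],0,0],
    [[0,0,0.003],0,0],
    [[0,0,0.003],0,0],
    [[0,0,0.003],0,0],
    [[0,0,0.002],0,0],
    [[0,0,0.002],0,0],
    [[0,0,0],0,0],
    [[0,0,0],0,0],
  ],
)

```text
time: 4.7
tool_pos: [0.4953, 0.125, 0.0707]
tool_rot: [3.142, 0.0, -3.141]
contact_force: [-0.3, -0.0, 0.5]
opening: 0.0007
grip_force: 0.0
```

Call:
carry_out(
  commands=[
    [[0,0,-0.02],0,0],
    [[0,-0.024,0],0,0],
    [[0,-0.024,0],0,0],
    [[0,0,0.008],0,0],
    [[0,0,0.004],0,0],
    [[0,0,0.002],0,0],
    [[0,0,0.002],0,0],
    [[0,0,0.002],0,0],
    [[0,0,0.002],0,0],
    [[0,0,0],0,0],
    [[0,0,0],0,0],
  ],
)

```text
time: 6.08
tool_pos: [0.4954, 0.0772, 0.0709]
tool_rot: [3.141, 0.0, -3.141]
contact_force: [-0.2, 2.3, 1.7]
opening: 0.0007
grip_force: 1.3
```

Call:
carry_out(
  commands=[
    [[0,0,-0.02],0,0],
    [[0,-0.024,0],0,0],
    [[0,-0.024,0],0,0],
    [[0,0,0.008],0,0],
    [[0,0,0.004],0,0],
    [[0,0,0.002],0,0],
    [[0,0,0.002],0,0],
    [[0,0,0.002],0,0],
    [[0,0,0.002],0,0],
    [[0,0,0],0,0],
    [[0,0,0],0,0],
  ],
)

```text
time: 7.45
tool_pos: [0.4954, 0.0292, 0.0709]
tool_rot: [3.141, 0.0, -3.141]
contact_force: [-0.0, 1.2, 2.9]
opening: 0.0006
grip_force: 1.3
```

Call:
carry_out(
  commands=[
    [[0,0,-0.03],0,0],
    [[0,0.048,0],0,0],
    [[0,0.048,0],0,0],
    [[0,0.048,0],0,0],
    [[0,0,0.01],0,0],
    [[0,0,0.008],0,0],
    [[0,0,0.004],0,0],
    [[0,0,0.002],0,0],
    [[0,0,0.002],0,0],
    [[0,0,0.002],0,0],
    [[0,0,0.002],0,0],
    [[0,0,0],0,0],
    [[0,0,0],0,0],
  ],
)

```text
time: 9.07
tool_pos: [0.4955, 0.173, 0.0709]
tool_rot: [3.142, 0.001, -3.141]
contact_force: [0.1, -2.5, 2.4]
opening: 0.0004
grip_force: 1.3
```

Places 1, 3 and 4 gave contact, with 1.7–2.9 N and grip force on the pads, but place 2 gave none. I'll confirm with a slightly deeper tap on place 2: tips at 52 mm, safe even if it turns out to be up.

Call:
carry_out(
  commands=[
    [[0,0,-0.02],0,0],
    [[0,-0.024,0],0,0],
    [[0,-0.024,0],0,0],
    [[0,0,0.008],0,0],
    [[0,0,0.004],0,0],
    [[0,0,0.002],0,0],
    [[0,0,0.002],0,0],
    [[0,0,0.002],0,0],
    [[0,0,0.002],0,0],
    [[0,0,0.002],0,0],
    [[0,0,0],0,0],
    [[0,0,0],0,0],
  ],
)

```text
time: 10.58
tool_pos: [0.4953, 0.125, 0.0688]
tool_rot: [3.142, 0.0, -3.141]
contact_force: [0.2, -0.3, 0.7]
opening: 0.0003
grip_force: 0.0
```

Still no contact, so place 2 is the latched key. Now I'll press it home.

Call:
carry_out(
  commands=[
    [[0,0,0.002],0,0],
    [[0,0,0.002],0,0],
    [[0,0,0.001],0,0],
    [[0,0,0.0005],0,0],
    [[0,0,0],0,0],
    [[0,0,0],0,0],
  ],
)

```text
time: 11.32
tool_pos: [0.4955, 0.125, 0.0642]
tool_rot: [3.141, 0.001, -3.141]
contact_force: [-2.6, -0.9, 11.3]
opening: 0.0004
grip_force: 5.9
```

It has bottomed: 11 N with the tips at 47.2 mm. I'll release it and tap again to check.

Call:
carry_out(
  commands=[
    [[0,0,-0.005],0,0],
    [[0,0,-0.015],0,0],
    [[0,0,0],0,0],
    [[0,0,0],0,0],
    [[0,0,0.006],0,0],
    [[0,0,0.003],0,0],
    [[0,0,0.002],0,0],
    [[0,0,0.002],0,0],
    [[0,0,0],0,0],
    [[0,0,0],0,0],
  ],
)

```text
time: 12.58
tool_pos: [0.4952, 0.125, 0.0703]
tool_rot: [3.142, -0.0, -3.141]
contact_force: [-1.7, -1.1, 3.5]
opening: 0.0002
grip_force: 1.6
```

The key now pushes back at 53.3 mm with 3.5 N, so it is standing up. I'll retreat and hand in.

Call:
carry_out(
  commands=[
    [[0,0,-0.01],0,0],
    [[0,0,-0.04],0,0],
    [[0,0,-0.04],0,0],
    [[0,0,-0.04],0,0],
    [[0,0,0],0,0],
    [[0,0,0],0,0],
  ],
)

```text
time: 13.32
tool_pos: [0.495, 0.125, 0.2]
tool_rot: [3.142, -0.0, -3.141]
contact_force: [-0.8, -0.6, 0.2]
opening: 0.0006
grip_force: 0.0
```

```bash
python3 -c "
from h import *
s=robot.observe();print(s['tool_pos'],s['contact_force']);print(robot.hand_in())"
```

```text
[0.49504748 0.12500749 0.19999756] [-0.80535657 -0.58252833  0.21259805]
the job is handed in; nothing more can be done
None
```

The latched key was at place 2: I pressed it home, a follow-up tap showed it standing up again, the other three were only tapped about 2.5 mm deep, and the job is handed in at about 13 s (no verdict was returned).

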